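Put the spindle spares into the push-push drawer and latch it

ROBOT

A 6-joint arm with a two-finger parallel gripper is mounted at the origin on a cart in front of the work surface, level with it; the furniture and walls round the work are solid. World frame = base frame: x ahead of the robot, y to its left, z up, the work surface at z = 0. Lengths are in m, angles in rad, forces in N, time in s.
With the tool pointing down it reaches from about 0.3 to 0.875 m from the base axis. Payload 6.4 kg.
Tool frame: the origin (TCP) lies between the finger pads; the fingertips stand ctrl.tip_extent ahead of it and the grasp point (between the pads) is the TCP (ctrl.tip_extent is the distance from the TCP to the fingertips, in m); z points along the fingers, y is the line along which they close (so a half turn about z gives the same grasp; the last joint's range is limited). The gripper opens to 85 mm and grips with 20 to 120 N. Pads are 22 mm wide; open, the fingers measure 114 mm over their backs; the gripper's body (76 mm by 85 mm) begins 54 mm behind the grasp point. The pads swing forward as they close: fully open they stand 13 mm farther back than shut.
Start: joints at [-1.317, 0.181, 1.607, -0, 1.354, -0.206], TCP at [0.255, -0.515, 0.25] pointing down, gripper open.
Joint ranges: [-2.99, 2.99], [-0.89, 2.07], [0.3, 2.58], [-1.14, 4.28], [0, 2.63], [-3.12, 3.12]. Speed limits (rad/s): [2.57, 2.57, 3.01, 3.14, 3.14, 3.14].

INTERFACE

Orientations are given as a unit quaternion [w, x, y, z].
In Python, from bench import ctrl gives the robot as it stands.
- The arm moves only by the tool send_rows, never from a script. Its arguments are lists of equal length, an entry for each row: "dr": the turn, a rotation vector about the tool's x, y, z in units of 6 degrees (1.0 is 6 degrees), a list of three; "xyz": the shift along the tool's x, y, z in cm, a list of three; "jaw": the opening in per cent of the stroke, from 0 (shut) to 100 (fully open). In form: {"dr": [[wx, wy, wz], ...], "xyz": [[dx, dy, dz], ...], "jaw": [jaw, ...]}. A call has exactly 8 rows; each row is the pose to reach, as a shift and turn from the pose commanded when the call began, along the tool's axes at that moment; what a row does not reach only later rows make up. A row lasts 1/8 s, in which the tool goes at most 62.5 mm and 10.7 degrees, less where a joint would pass 70% of its speed; a pose out of reach is approached as far as the arm can. A call with a gripper value outside its range is refused whole. The fingers move at their own pace and stop on an object; the grip force is fixed at half the most. Time passes only in rows, so rows that repeat a pose let the fingers close, or fill a call up. It gives the time, the measured TCP pose, the force, the opening and the grip force at its end, in the units of the state.
- ctrl.get_obs(): the state, without advancing time (a new reading comes with each control period).
- ctrl.camera(name): name is "scene" or "top" or "wrist"; returns the picture (384x512x3 uint8, red, green, blue); there is no depth.
- ctrl.calibration(name): a dict with "camera_matrix" (3x3 intrinsics, pixels), "world_from_camera" (4x4, takes a point from camera to world coordinates). Camera axes: x right, y up, looking along -z (the intrinsics and any distortion apply to the point x, -y, -z); pixel columns grow to the right and rows downward; lengths in m; the calibration is good to about 2 mm. The wrist camera is an equidistant fisheye: a pixel r from the principal point sees the ray r / f radians off the axis. A picture is of the moment at which its call begins: read the wrist's pose just before it. calibration takes no time and is no camera call; for the wrist camera it gives the pose at the moment of the call.
- ctrl.hand_in(): hands the job in; it is judged then, once.
The state is a dict: "time_s": time; "q": joint angles; "dq": joint speeds; "joint_efforts": joint torques, N m; "eef_pos": TCP position; "eef_rot": TCP orientation; "wrist_force": force on the tool from outside, world axes, zero at the start; "torque": the same for the moment, N m; "opening": opening from 0.0 (shut) to 1.0 (fully open); "grasp_force": force on a finger pad.
Only numpy, scipy, OpenCV 4.12 (cv2) and the standard library are available. Lean on these libraries where they do the work, as an engineer would, in place of code of your own. Each camera call takes 0.05 s, during which the arm holds its last target. There are 200 camera calls.

TASK

The small blue parts cabinet has a grey tray held shut by a push-push latch: press its front fully in and let go so that it springs out, then put the ball bearing and the collet nut down into its two cells, one in each. Push the tray fully home again and let go, and check that it has stayed latched with both parts still in their cells. Leave the other things on the bench where they are.

Things in the scene. Friction and masses are not known exactly. Their poses are not given: they have to be found in the camera images.
- cabinet: Fixed blue sheet-metal cabinet, 118 deep (x), 115 wide (y), 54 high. Origin: on the bench, in the middle below its mouth; x points into it along the tray's slide, y to the left when facing it. Not listed, keep clear: spindle machine, x 0.27 to 0.70, y -0.26 to 0.18 m, up to 0.62 m high; grey enclosure with meter, x 0.52 to 0.68, y 0.18 to 0.32, 0.19 high; white spray can at 0.72, 0.46, 0.27 high.
- tray (a joint): How far the tray stands out from its latched place, m: 0 latched, 0.086 fully out, -0.012 pressed to its stop. A spring pushes out (6 N latched, 2 N fully out), damper 12 N s/m. Latched: press 9 mm or more past 0 and let go, it springs out. Fully out: press it to 9 mm or more past 0 and let go, it stays at 0; pressed less, it springs out; a second press frees it again.
- front (a point): Middle of the tray's front face, on a black rubber pad, 30 mm above the bench; the tray's axes: x points into the cabinet along the slide, y to the left when facing the panel, z up. The grey panel is 115 wide, from 4 to 52 mm above the bench, 6 thick. Latched it stands 14 mm out of the cabinet's mouth, at the stop 2 mm, fully out 100 mm. Moves with the tray.
- cell_a (a point): Middle of the floor of the tray's left cell (seen facing the panel), 8 mm above the bench; the tray's axes: x points into the cabinet along the slide, y to the left when facing the panel, z up. Inside 78 along x, 46 along y; walls and divider 3 thick, tops 17 mm above the cell floor; the front panel's top is 44 above it. 45 mm behind the front face; open above only when the tray is out.
- cell_b (a point): The same for the right cell (49 mm to the right of the left one's middle); the same size and axes. Either part may go into either cell.
- bearing: Steel ball bearing with black seal, a flat ring 32 diameter, 9 high, lying flat; origin at the centre of its underside, z up. 60 g.
- collet_nut: Grey turned hexagon nut, 22 x 19, 24 high, standing upright; origin at the centre of its underside, z up. Grip it in the lower 18 mm. 50 g.
- tape: Bystander: roll of black tape, 72 diameter, 19 high; origin under its centre.
- hex_keys: Bystander: red and black hex key case, 28 x 85 x 23; origin under its centre.
- blue_driver: Bystander: screwdriver with blue handle, 182 long, lying; origin under its middle.
- glue: Bystander: white glue bottle with orange tip, 50 diameter, 142 high; origin under its centre.
- marker: Bystander: red and white marker pen, 131 long, lying; origin under its middle.
- block: Bystander: pine block, 50 x 120 x 40; origin under its centre.

How it is judged:
By the outcome, as a careful person would: the job done as asked, in the order asked, and still so for the second after the job is handed in, with the robot touching nothing.
It also fails if it takes over 72 s, if anything falls off the work surface, if the arm or the gripper's body presses on something with over 40 N, if the wrist force passes 120 N, or if a joint passes its speed limit or range.

## Working session

There is one attempt and no reset: what is moved stays moved. The work goes in short steps, Python scripts to look and compute and a tool call to move; the robot and the scene stay as the last step left them, time stands still between calls to the robot, and variables do not carry over. Pictures are saved under pics/ and viewed, at most 10 in all, crops included, and the job is handed in when it is done.

Besides the shell and the picture viewer there is one more tool, called after "Request:" as name(argument=value, ...) on one line, values as JSON. send_rows: Moves the arm, as the interface text tells. Its arguments: {"type":"object","properties":{"dr":{"type":"array","items":{"type":"array","items":{"type":"number"}}},"xyz":{"type":"array","items":{"type":"array","items":{"type":"number"}}},"jaw":{"type":"array","items":{"type":"number"}}},"required":["dr","xyz","jaw"]}

```bash
mkdir -p pics; ls
python3 - <<'E'
from bench import ctrl
import cv2,numpy as np
o=ctrl.get_obs();print(o['time_s'],o['eef_pos'],o['eef_rot'],o['opening'],ctrl.tip_extent)
a=[]
for n in("scene","top"):
    c=ctrl.calibration(n);print(n,np.round(c['camera_matrix'],1).tolist(),np.round(c['world_from_camera'],3).tolist(),[k for k in c])
    im=ctrl.camera(n)[:,:,::-1];cv2.imwrite(f'pics/{n}0.png',cv2.resize(im,(768,576)) )
    cv2.imwrite(f'{n}_raw0.png',im)
E
```

```text
pics
0.0 [ 0.2550384  -0.51474587  0.24935959] [-9.01860683e-04  9.73688576e-01  2.27880986e-01 -2.87786882e-05] 1.0020261425180366 0.019
scene [[467.8, 0.0, 255.7], [0.0, 467.8, 186.6], [0.0, 0.0, 1.0]] [[0.822, 0.31, -0.478, -0.425], [-0.57, 0.476, -0.67, -1.327], [0.02, 0.823, 0.568, 1.164], [0.0, 0.0, 0.0, 1.0]] ['camera_matrix', 'world_from_camera']
top [[447.3, 0.0, 254.4], [0.0, 447.3, 193.9], [0.0, 0.0, 1.0]] [[-0.006, 0.995, -0.097, 0.359], [-1.0, -0.006, 0.002, 0.014], [0.001, 0.097, 0.995, 1.572], [0.0, 0.0, 0.0, 1.0]] ['camera_matrix', 'world_from_camera']
```

View pics/scene0.png

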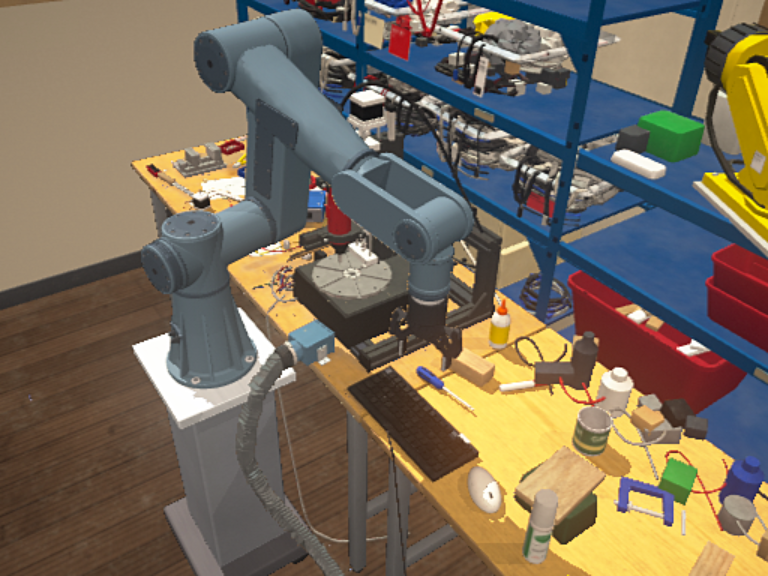

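View pics/top0.png

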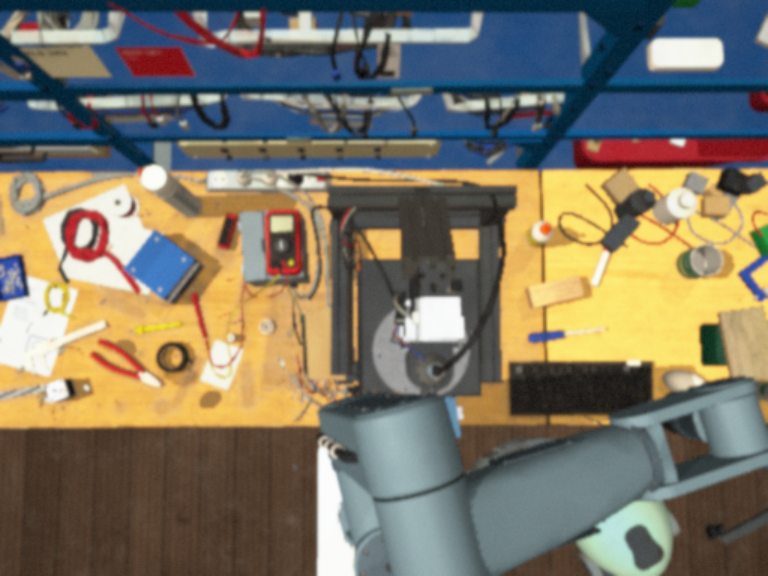

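The top view shows the blue cabinet around (165,265) of 768x576, with a grey front toward the lower right and the tape at (173,357). A small round object sits at (267,326) and another at (123,205). I'll enlarge the left part.

```bash
cat > h.py <<'E'
from bench import ctrl
import cv2,numpy as np
def ray(name,uv,cal=None):
    c=cal or ctrl.calibration(name);K=c['camera_matrix'];T=np.array(c['world_from_camera'])
    x,y=(uv[0]-K[0][2])/K[0][0],(uv[1]-K[1][2])/K[1][1]
    if name=='wrist':
        r=np.hypot(x,y);s=np.sin(r)/max(r,1e-9);d=np.array([x*s,-y*s,-np.cos(r)])
    else: d=np.array([x,-y,-1.])
    return T[:3,3],T[:3,:3]@d
def plane(name,uv,z,cal=None):
    o,d=ray(name,uv,cal);return o+d*(z-o[2])/d[2]
def tool(p,pos,q):  # world point -> tool axes, cm
    from scipy.spatial.transform import Rotation as R
    return R.from_quat([q[1],q[2],q[3],q[0]]).inv().apply(np.array(p)-pos)*100
E
python3 - <<'E'
from h import *
im=cv2.imread('top_raw0.png')
cv2.imwrite('pics/topc.png',cv2.resize(im[100:290,0:250],(790,600),interpolation=cv2.INTER_CUBIC))
for n,u,z in [('cab',(165,265),.054),('a',(267,326),.01),('b',(123,205),.01),('tape',(173,357),.019)]:
    print(n,plane('top',(u[0]/1.5,u[1]/1.5),z).round(3))
E
```

```text
cab [0.568 0.505 0.054]
a [0.429 0.278 0.01 ]
b [0.718 0.622 0.01 ]
tape [0.359 0.492 0.019]
```

View pics/topc.png

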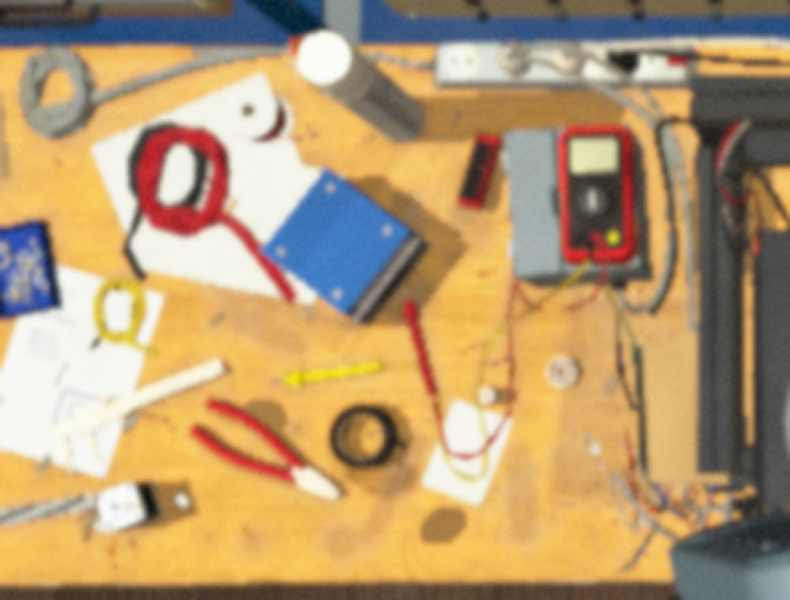

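The crop shows:
- bearing: a ring at (562,371)
- collet nut: near the paper at (488,394)
- hex key case: (480,170)
- cabinet: blue top with corners about (325,172), (412,238), (345,312), (265,248)
- grey panel: along (425,240) to (362,318)

Run:
```python
from h import *
im=cv2.imread('top_raw0.png');hsv=cv2.cvtColor(im,cv2.COLOR_BGR2HSV)
m=cv2.inRange(hsv,(100,120,60),(125,255,255));m[:150]=0;m[205:]=0;m[:,:78]=0;m[:,140:]=0
c=max(cv2.findContours(m,0,1)[0],key=cv2.contourArea)
b=cv2.boxPoints(cv2.minAreaRect(c));w=np.array([plane('top',p,.054) for p in b]);print(b.round(1).tolist(),w.round(3).tolist())
print([np.linalg.norm(w[i]-w[i-1]).round(3) for i in range(4)],w.mean(0).round(3))
for i in range(4):
    d=w[i]-w[i-1];print(np.degrees(np.arctan2(d[1],d[0])).round(1))
for n,u,z in [('bearing',(562,371),.009),('nut',(488,394),.024),('panelR',(425,240),.052),('panelL',(362,318),.052)]:
    print(n,plane('top',(u[0]/3.16,100+u[1]/3.16),z).round(3))
```

```text
[[83.30000305175781, 179.0], [102.80000305175781, 152.89999389648438], [129.10000610351562, 172.60000610351562], [109.5, 198.60000610351562]] [[0.561, 0.596, 0.054], [0.651, 0.531, 0.054], [0.582, 0.44, 0.054], [0.492, 0.505, 0.054]]
[np.float64(0.114), np.float64(0.111), np.float64(0.115), np.float64(0.11)] [0.571 0.518 0.054]
53.3
-35.6
-126.9
144.1
bearing [0.429 0.279 0.009]
nut [0.404 0.357 0.024]
panelR [0.57  0.422 0.052]
panelL [0.486 0.488 0.052]
```

Request:
send_rows(dr=[[0,0,0],[0,0,0],[0,0,0],[0,0,0],[0,0,0],[0,0,0],[0,0,0],[0,0,0]], xyz=[[0,0,-6],[0,0,-12],[0,0,-18],[0,0,-24],[0,0,-30],[0,0,-36],[0,0,-42],[0,0,-45]], jaw=[100,100,100,100,100,100,100,100])

```text
time_s: 1.1
eef_pos: [0.2551, -0.5146, 0.7038]
eef_rot: [0.002, 0.974, 0.228, 0.0]
wrist_force: [-0.2, -0.4, 0.3]
opening: 0.998
grasp_force: 0.0
```

Run:
```python
from h import *
o=ctrl.get_obs();p=np.array(o['eef_pos']);print(o['q'])
a0=np.arctan2(p[1],p[0]);r0=np.hypot(p[0],p[1])
for k in range(1,9):
    a=a0+np.radians(52.5)*k/8;r=r0+(.5-r0)*k/8
    print(tool([r*np.cos(a),r*np.sin(a),.72],p,o['eef_rot']).round(1))
print('2nd')
from scipy.spatial.transform import Rotation as R
q=o['eef_rot'];Rt=R.from_rotvec([0,0,np.radians(58.8)])*R.from_quat([q[1],q[2],q[3],q[0]]);q2=Rt.as_quat();q2=[q2[3],*q2[:3]]
a0+=np.radians(52.5);p2=np.array([.5*np.cos(a0),.5*np.sin(a0),.72]);print(p2)
for k in range(1,9):
    a=a0+np.radians(52.5)*k/8;r=.5
    print(tool([r*np.cos(a),r*np.sin(a),.72],p2,q2).round(1))
```

```text
[-1.31723851e+00  2.60112227e-01  6.08965565e-01  1.32551093e-07
  2.26807436e+00 -2.06311052e-01]
[ 6.5 -1.3 -1.6]
[12.6 -3.3 -1.6]
[18.4 -6.  -1.7]
[23.8 -9.3 -1.7]
[ 28.6 -13.1  -1.7]
[ 32.9 -17.4  -1.7]
[ 36.6 -22.   -1.8]
[ 39.7 -27.   -1.8]
2nd
[ 0.49058355 -0.09658042  0.72      ]
[ 5.7  0.3 -0. ]
[11.4 -0.1 -0. ]
[17.1 -1.1 -0. ]
[22.5 -2.7 -0. ]
[27.8 -5.  -0. ]
[32.8 -7.8 -0.1]
[ 37.4 -11.2  -0.1]
[ 41.6 -15.1  -0.1]
```

Request:
send_rows(dr=[[0,0,-1.2],[0,0,-2.5],[0,0,-3.7],[0,0,-4.9],[0,0,-6.1],[0,0,-7.4],[0,0,-8.6],[0,0,-9.8]], xyz=[[6.5,-1.3,-1.6],[12.6,-3.3,-1.6],[18.4,-6,-1.6],[23.8,-9.3,-1.6],[28.6,-13.1,-1.6],[32.9,-17.4,-1.6],[36.6,-22,-1.6],[39.7,-27,-1.6]], jaw=[100,100,100,100,100,100,100,100])

```text
time_s: 2.1
eef_pos: [0.4918, -0.0953, 0.7153]
eef_rot: [-0.001, 0.735, 0.678, -0.0]
wrist_force: [0.3, -0.2, -0.2]
opening: 1.001
grasp_force: 0.0
```

Request:
send_rows(dr=[[0,0,-1.2],[0,0,-2.5],[0,0,-3.7],[0,0,-4.9],[0,0,-6.1],[0,0,-7.4],[0,0,-8.6],[0,0,-9.8]], xyz=[[5.7,0.3,0],[11.4,-0.1,0],[17.1,-1.1,0],[22.5,-2.7,0],[27.8,-5,0],[32.8,-7.8,0],[37.4,-11.2,0],[41.6,-15.1,0]], jaw=[100,100,100,100,100,100,100,100])

```text
time_s: 3.1
eef_pos: [0.3751, 0.3318, 0.7153]
eef_rot: [-0.001, 0.307, 0.952, -0.001]
wrist_force: [1.7, 0.4, -1.0]
opening: 0.999
grasp_force: 0.0
```

Request:
send_rows(dr=[[0,0,0],[0,0,0],[0,0,0],[0,0,0],[0,0,0],[0,0,0],[0,0,0],[0,0,0]], xyz=[[-1,2,5.5],[-2,4,11],[-2,5,17],[-2,5,23],[-2,5,29],[-2,5,35],[-2,5,41],[-2,5,42]], jaw=[100,100,100,100,100,100,100,100])

```text
time_s: 4.1
eef_pos: [0.419, 0.3574, 0.2914]
eef_rot: [-0.003, 0.31, 0.951, -0.003]
wrist_force: [0.2, 0.1, 1.0]
opening: 0.998
grasp_force: 0.0
```

Run:
```python
from h import *
import pickle
c=ctrl.calibration('wrist');o=ctrl.get_obs();im=ctrl.camera('wrist')[:,:,::-1]
pickle.dump((c,o),open('w1.pkl','wb'));cv2.imwrite('w1.png',im);cv2.imwrite('pics/w1.png',cv2.resize(im,(800,600),interpolation=cv2.INTER_CUBIC))
print(o['eef_pos'],np.round(c['camera_matrix'],1).tolist(),np.round(c['world_from_camera'],3).tolist())
```

```text
[0.41903216 0.3574201  0.29139461] [[297.3, 0.0, 254.3], [0.0, 297.3, 192.5], [0.0, 0.0, 1.0]] [[0.59, -0.772, -0.238, 0.357], [0.807, 0.561, 0.183, 0.403], [-0.008, -0.3, 0.954, 0.415], [0.0, 0.0, 0.0, 1.0]]
```

View pics/w1.png

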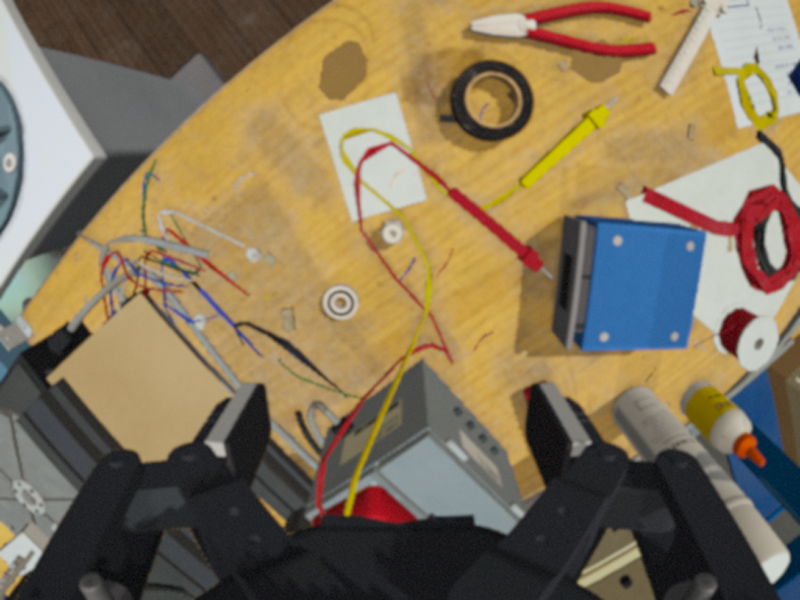

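The wrist view (800x600) shows the bearing at (340,302), the nut at (392,231), and the cabinet's front panel running from about (573,217) to (562,347). The way between them is clear.

```bash
cat >> h.py <<'E'
def rep(n,p,o): print(n,np.round(p,4),'tool cm',tool(p,o['eef_pos'],o['eef_rot']).round(2))
E
python3 - <<'E'
from h import *
import pickle
c,o=pickle.load(open('w1.pkl','rb'));im=cv2.imread('w1.png');s=.64
hsv=cv2.cvtColor(im,cv2.COLOR_BGR2HSV)
for n,u,z,r in [('bearing',(340,302),.009,18),('nut',(392,231),.024,14)]:
    x,y=int(u[0]*s),int(u[1]*s);m=np.zeros(im.shape[:2],np.uint8);h=hsv[y-r:y+r,x-r:x+r]
    m[y-r:y+r,x-r:x+r]=((h[...,1]<75)).astype(np.uint8)*255
    k=max(cv2.findContours(m,0,2)[0],key=cv2.contourArea);(cx,cy),rad=cv2.minEnclosingCircle(k)
    print(n,cx/s,cy/s,rad,cv2.boundingRect(k));rep(n,plane('wrist',(cx,cy),z,c),o)
for n,u,z in [('pR',(581,217),.052),('pL',(567,346),.052),('cabR',(592,217),.054),('cabL',(580,347),.054),('cabBR',(704,233),.054),('cabBL',(689,350),.054)]:
    rep(n,plane('wrist',(u[0]*s,u[1]*s),z,c),o)
cr=im[120:250,190:470];cv2.imwrite('pics/w1c.png',cv2.resize(cr,None,fx=2.8,fy=2.8,interpolation=cv2.INTER_CUBIC))
E
```

```text
bearing 339.76640701293945 301.4310121536255 11.638721466064453 (206, 182, 24, 23)
bearing [0.4271 0.2818 0.009 ] tool cm [-5.22 -5.4  28.27]
nut 392.1875 231.25 8.062357902526855 (244, 141, 15, 15)
nut [0.4015 0.3608 0.024 ] tool cm [ 1.5  -0.52 26.75]
pR [0.4775 0.4979 0.052 ] tool cm [ 3.44 15.   23.83]
pL [0.5692 0.43   0.052 ] tool cm [-7.97 14.92 23.78]
cabR [0.4823 0.5057 0.054 ] tool cm [ 3.52 15.92 23.62]
cabL [0.5766 0.4395 0.054 ] tool cm [-8.01 16.11 23.57]
cabBR [0.5584 0.5976 0.054 ] tool cm [ 2.77 27.82 23.51]
cabBL [0.6548 0.5344 0.054 ] tool cm [-8.73 28.39 23.46]
```

View pics/w1c.png

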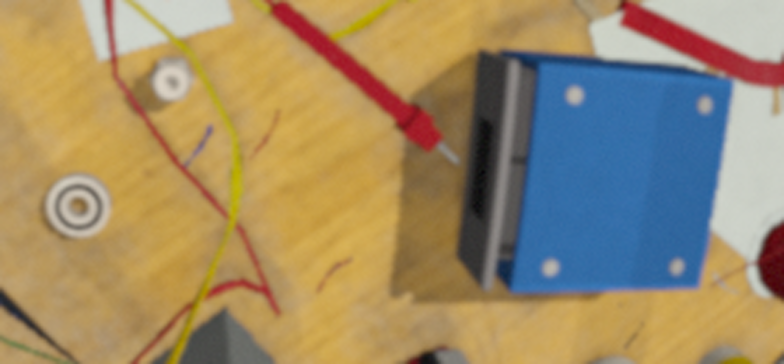

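The crop confirms the panel's top front edge at crop (505,58) to (482,287), and a latched tray. I'll shut the fingers and come down in front of it.

Request:
send_rows(dr=[[0,0,0],[0,0,0],[0,0,0],[0,0,0],[0,0,0],[0,0,0],[0,0,0],[0,0,0]], xyz=[[-1,4,4],[-2.3,8,9],[-2.3,9,15],[-2.3,9,20],[-2.3,9,25.2],[-2.3,9,25.2],[-2.3,10,25.2],[-2.3,10,25.2]], jaw=[0,0,0,0,0,0,0,0])

```text
time_s: 5.15
eef_pos: [0.5022, 0.4284, 0.0489]
eef_rot: [0.003, 0.309, 0.951, 0.003]
wrist_force: [-0.4, -0.5, 0.3]
opening: -0.003
grasp_force: 0.0
```

Request:
send_rows(dr=[[0,0,0],[0,0,0],[0,0,0],[0,0,0],[0,0,0],[0,0,0],[0,0,0],[0,0,0]], xyz=[[0,0.5,0],[0,1,0],[0,1.5,0],[0,2,0],[0,2.5,0],[0,3,0],[0,3,0],[0,3,0]], jaw=[0,0,0,0,0,0,0,0])

```text
time_s: 6.15
eef_pos: [0.5166, 0.4503, 0.0442]
eef_rot: [-0.0, 0.309, 0.951, -0.0]
wrist_force: [0.1, -0.6, -0.2]
opening: 0.0
grasp_force: 0.0
```

Request:
send_rows(dr=[[0,0,0],[0,0,0],[0,0,0],[0,0,0],[0,0,0],[0,0,0],[0,0,0],[0,0,0]], xyz=[[0,0.2,0.5],[0,0.5,0.8],[0,0.8,0.8],[0,1.1,0.8],[0,1.4,0.8],[0,1.7,0.8],[0,1.7,0.8],[0,1.7,0.8]], jaw=[0,0,0,0,0,0,0,0])

```text
time_s: 7.15
eef_pos: [0.5244, 0.4611, 0.0353]
eef_rot: [-0.002, 0.31, 0.951, -0.004]
wrist_force: [-7.6, -12.7, 8.5]
opening: 0.002
grasp_force: 7.5
```

Request:
send_rows(dr=[[0,0,0],[0,0,0],[0,0,0],[0,0,0],[0,0,0],[0,0,0],[0,0,0],[0,0,0]], xyz=[[0,0.2,0],[0,0.4,0],[0,0.5,0],[0,0.6,0],[0,0.6,0],[0,0.6,0],[0,0.6,0],[0,0.6,0]], jaw=[0,0,0,0,0,0,0,0])

```text
time_s: 8.15
eef_pos: [0.5247, 0.4615, 0.0353]
eef_rot: [-0.005, 0.309, 0.951, -0.01]
wrist_force: [-24.4, -32.1, 26.6]
opening: 0.001
grasp_force: 20.7
```

It is at the stop: the force rose and the tool didn't move. I'll back off and lift.

Request:
send_rows(dr=[[0,0,0],[0,0,0],[0,0,0],[0,0,0],[0,0,0],[0,0,0],[0,0,0],[0,0,0]], xyz=[[0,-3,0],[0,-7,0],[0,-11,0],[0,-11.5,0],[0,-11.5,-5],[0,-11.5,-11],[0,-11.5,-17],[0,-11.5,-20]], jaw=[0,0,0,0,0,0,50,100])

```text
time_s: 9.15
eef_pos: [0.4646, 0.3775, 0.2413]
eef_rot: [0.003, 0.309, 0.951, 0.003]
wrist_force: [0.2, 0.3, -0.8]
opening: 0.418
grasp_force: 0.0
```

Run:
```python
from h import *
import pickle
c=ctrl.calibration('wrist');o=ctrl.get_obs();im=ctrl.camera('wrist')[:,:,::-1]
pickle.dump((c,o),open('w2.pkl','wb'));cv2.imwrite('w2.png',im);cv2.imwrite('pics/w2.png',cv2.resize(im,(800,600),interpolation=cv2.INTER_CUBIC))
print(o['eef_pos'],o['eef_rot'],o['q'])
```

```text
[0.46458955 0.37750787 0.24126148] [0.00255213 0.30938931 0.95092789 0.00280887] [ 4.84144031e-01  2.35545886e-01  1.56069417e+00  2.69511228e-04
  1.33776685e+00 -4.57607325e-01]
```

View pics/w2.png

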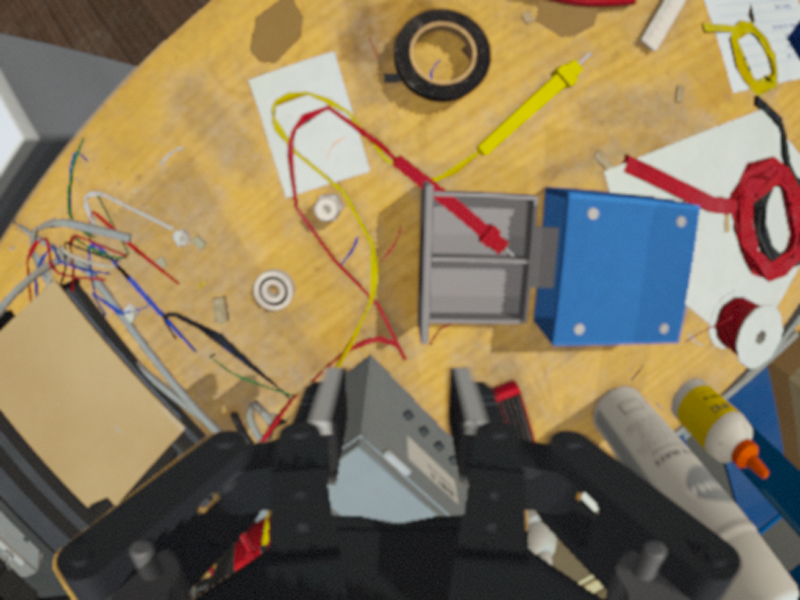

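The tray is out. The cells' rims run from about (433,192) to (537,197) along the upper side, the divider is at (430,260)-(530,262), and the back corner is (527,323). The panel's top edge goes from (425,184) to (421,343). The bearing is at (273,290) and the nut at (327,208).

Run:
```python
from h import *
import pickle
c,o=pickle.load(open('w2.pkl','rb'));im=cv2.imread('w2.png');s=.64
hsv=cv2.cvtColor(im,cv2.COLOR_BGR2HSV)
for n,u,z,r in [('bearing',(273,290),.009,18),('nut',(327,208),.024,14)]:
    x,y=int(u[0]*s),int(u[1]*s);m=np.zeros(im.shape[:2],np.uint8);h=hsv[y-r:y+r,x-r:x+r]
    m[y-r:y+r,x-r:x+r]=((h[...,1]<75)).astype(np.uint8)*255
    k=max(cv2.findContours(m,0,2)[0],key=cv2.contourArea);(cx,cy),rad=cv2.minEnclosingCircle(k)
    print(n,cx/s,cy/s,rad,cv2.boundingRect(k),cv2.minAreaRect(k));rep(n,plane('wrist',(cx,cy),z,c),o)
P={}
for n,u,z in [('panL',(424,184),.052),('panR',(421,343),.052),('backL',(537,196),.025),('backR',(527,323),.025),('divF',(431,260),.025),('divB',(530,262),.025),('cabL',(548,189),.054),('cabR',(540,344),.054)]:
    P[n]=plane('wrist',(u[0]*s,u[1]*s),z,c);rep(n,P[n],o)
f=(P['panL']+P['panR'])/2;d=P['panR']-P['panL'];print('yaw u',np.degrees(np.arctan2(d[1],d[0]))+90,np.linalg.norm(d))
x,y=int(327*s),int(208*s);cr=im[y-22:y+22,x-22:x+22]
cv2.imwrite('pics/nut.png',cv2.resize(cr,None,fx=10,fy=10,interpolation=cv2.INTER_CUBIC))
```

```text
bearing 272.8966236114502 289.6033763885498 13.08890438079834 (162, 173, 26, 26) ((174.5, 185.5), (25.0, 25.0), 90.0)
bearing [0.4267 0.2805 0.009 ] tool cm [ -2.57 -10.23  23.16]
nut 326.8601179122925 206.43601417541504 9.43675708770752 (201, 124, 18, 18) ((209.5, 132.5), (17.0, 17.0), 90.0)
nut [0.4009 0.3606 0.024 ] tool cm [ 4.22 -5.27 21.68]
panL [0.4275 0.4271 0.052 ] tool cm [ 5.97  1.69 18.92]
panR [0.5194 0.3593 0.052 ] tool cm [-5.44  1.63 18.95]
backL [0.4855 0.4926 0.025 ] tool cm [ 5.15 10.39 21.68]
backR [0.5669 0.4324 0.025 ] tool cm [-4.98 10.31 21.71]
divF [0.4792 0.3988 0.025 ] tool cm [ 0.14  2.43 21.64]
divB [0.5253 0.4605 0.025 ] tool cm [ 0.04 10.13 21.7 ]
cabL [0.4786 0.496  0.054 ] tool cm [ 5.9  10.27 18.78]
cabR [0.5735 0.4312 0.054 ] tool cm [-5.59 10.62 18.82]
yaw u 53.61019865165984 0.11418679708274262
```

View pics/nut.png

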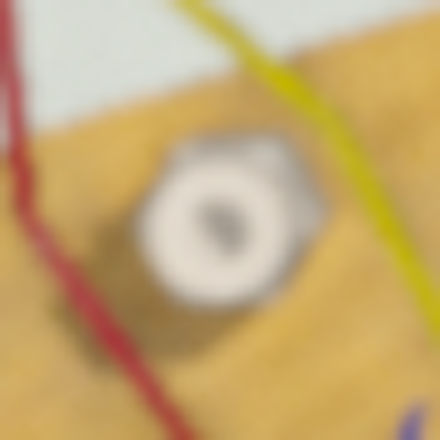

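The nut is a round top over a hexagon with corners at about 5°, 65° and 125° in the image, so the jaws should be turned about 25° for the flats. Next I'll work out how far the fingertips stand ahead of the TCP at two openings.

Run:
```python
from h import *
import pickle
from scipy.spatial.transform import Rotation as R
s=.64
for f,a,b in [('w1',(268,385),(528,385)),('w2',(342,370),(451,370))]:
    c,o=pickle.load(open(f+'.pkl','rb'));q=o['eef_rot'];Rt=R.from_quat([q[1],q[2],q[3],q[0]]).inv()
    D=[]
    for u in(a,b):
        oo,d=ray('wrist',(u[0]*s,u[1]*s),c);D.append(Rt.apply(d));O=Rt.apply(oo-o['eef_pos'])
    D=[d/d[2] for d in D];t=o['opening']*.085/(D[1][1]-D[0][1])
    print(f,o['opening'],'cam',O.round(3),[(O+t*d).round(4).tolist() for d in D])
```

```text
w1 0.9975596579511773 cam [ 0.078 -0.001 -0.123] [[0.0073, -0.0432, 0.0077], [0.0071, 0.0415, 0.0077]]
w2 0.41816036622419944 cam [ 0.078 -0.001 -0.123] [[0.0107, -0.0191, 0.0128], [0.0106, 0.0164, 0.0128]]
```

Request:
send_rows(dr=[[0,0,0],[0,0,0],[0,0,0],[0,0,0],[0,0,0],[0,0,0],[0,0,0],[0,0,0]], xyz=[[-1,-5,0],[-2.6,-10.2,3],[-2.6,-10.2,9],[-2.6,-10.2,15],[-2.6,-10.2,18],[-2.6,-10.2,20],[-2.6,-10.2,20.5],[-2.6,-10.2,20.5]], jaw=[80,70,60,60,60,60,60,60])

```text
time_s: 10.2
eef_pos: [0.424, 0.2786, 0.0316]
eef_rot: [0.0, 0.309, 0.951, 0.0]
wrist_force: [0.4, 0.4, -0.3]
opening: 0.603
grasp_force: 0.0
```

Request:
send_rows(dr=[[0,0,0],[0,0,0],[0,0,0],[0,0,0],[0,0,0],[0,0,0],[0,0,0],[0,0,0]], xyz=[[-0.1,0.3,0.4],[-0.1,0.3,0.9],[-0.1,0.3,1.3],[-0.1,0.3,1.3],[-0.1,0.3,1.3],[-0.1,0.3,1.3],[-0.1,0.3,1.3],[-0.1,0.3,1.3]], jaw=[60,60,60,60,30,30,30,30])

```text
time_s: 11.2
eef_pos: [0.4265, 0.2803, 0.0188]
eef_rot: [0.0, 0.309, 0.951, 0.0]
wrist_force: [-0.3, -1.1, 5.7]
opening: 0.338
grasp_force: 61.9
```

Request:
send_rows(dr=[[0,0,0],[0,0,0],[0,0,0],[0,0,0],[0,0,0],[0,0,0],[0,0,0],[0,0,0]], xyz=[[0,0,-3],[0,0,-8],[0.1,4,-11],[0.2,9,-11],[0.3,14,-11],[0.3,16.3,-11],[0.3,16.3,-11],[0.3,16.3,-11]], jaw=[25,25,25,25,25,25,25,25])

```text
time_s: 12.2
eef_pos: [0.5185, 0.4127, 0.1274]
eef_rot: [-0.001, 0.309, 0.951, -0.001]
wrist_force: [0.9, 0.5, -0.0]
opening: 0.337
grasp_force: 59.5
```

Run:
```python
from h import *
import pickle
c=ctrl.calibration('wrist');o=ctrl.get_obs();im=ctrl.camera('wrist')[:,:,::-1]
pickle.dump((c,o),open('w3.pkl','wb'));cv2.imwrite('w3.png',im);cv2.imwrite('pics/w3.png',cv2.resize(im,(800,600),interpolation=cv2.INTER_CUBIC))
print(o['eef_pos'],o['eef_rot'],o['opening'],o['grasp_force'])
```

```text
[0.51853192 0.41266943 0.12738908] [-6.83021438e-04  3.09488762e-01  9.50902453e-01 -8.74537677e-04] 0.3368918394127489 59.51526939868927
```

View pics/w3.png

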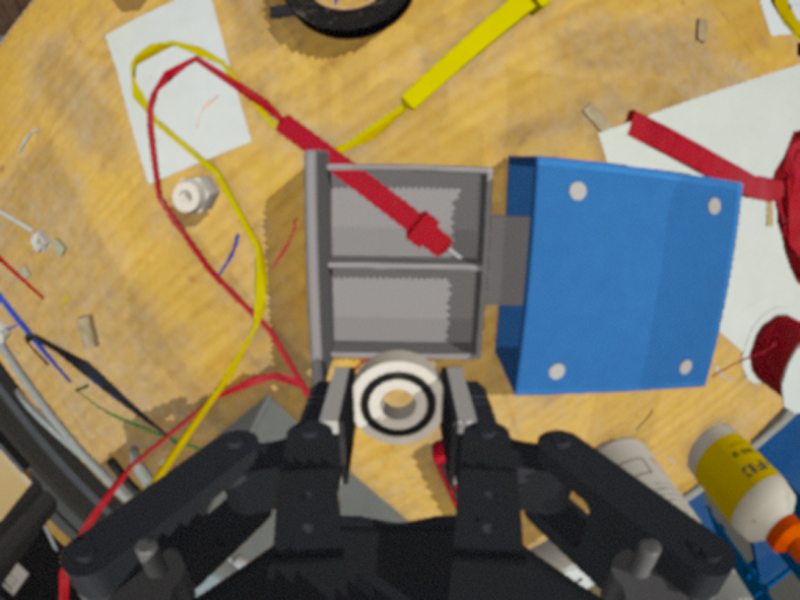

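The bearing is held level at (398,400). The right cell's inner rim corners are about (330,268), (477,269), (331,354) and (474,354), and the left cell and the nut at (195,195) are undisturbed.

Run:
```python
from h import *
import pickle
c,o=pickle.load(open('w3.pkl','rb'));s=.64
for n,u,z in [('1',(330,268),.025),('2',(477,269),.025),('3',(331,354),.025),('4',(474,354),.025),('backL',(492,169),.025),('backR',(482,358),.025),('bearTop',(399,397),.122),('nuttop',(190,196),.024)]:
    rep(n,plane('wrist',(u[0]*s,u[1]*s),z,c),o)
```

```text
1 [0.4792 0.398  0.025 ] tool cm [ 2.31 -3.48 10.25]
2 [0.5232 0.4575 0.025 ] tool cm [ 2.26  3.92 10.23]
3 [0.5163 0.3689 0.025 ] tool cm [-2.4  -3.65 10.24]
4 [0.5614 0.4307 0.025 ] tool cm [-2.42  4.   10.23]
backL [0.486  0.4918 0.025 ] tool cm [ 7.28  4.5  10.24]
backR [0.5661 0.4329 0.025 ] tool cm [-2.66  4.46 10.23]
bearTop [0.5142 0.4151 0.122 ] tool cm [ 0.49 -0.05  0.54]
nuttop [0.4039 0.3618 0.024 ] tool cm [  6.26 -10.84  10.37]
```

Request:
send_rows(dr=[[0,0,0],[0,0,0],[0,0,0],[0,0,0],[0,0,0],[0,0,0],[0,0,0],[0,0,0]], xyz=[[-0.3,0.2,3],[-0.3,0.2,6],[-0.3,0.2,8],[-0.3,0.2,9],[-0.3,0.2,9.5],[-0.3,0.2,9.8],[-0.3,0.2,9.8],[-0.3,0.2,9.8]], jaw=[25,25,25,25,25,25,25,25])

```text
time_s: 13.25
eef_pos: [0.5235, 0.4137, 0.031]
eef_rot: [0.0, 0.309, 0.951, 0.0]
wrist_force: [0.3, 0.2, -0.2]
opening: 0.339
grasp_force: 59.5
```

Request:
send_rows(dr=[[0,0,0],[0,0,0],[0,0,0],[0,0,0],[0,0,0],[0,0,0],[0,0,0],[0,0,0]], xyz=[[0,0,0.2],[0,0,0.4],[0,0,0.4],[0,0,0.4],[0,0,0.4],[0,0,0.4],[0,0,0.4],[0,0,-1]], jaw=[25,25,25,36,44,44,44,44])

```text
time_s: 14.25
eef_pos: [0.522, 0.4127, 0.0393]
eef_rot: [-0.001, 0.309, 0.951, -0.001]
wrist_force: [0.4, -0.3, -0.2]
opening: 0.437
grasp_force: 0.0
```

Request:
send_rows(dr=[[0,0,0],[0,0,0],[0,0,1],[0,0,2],[0,0,3],[0,0,4.2],[0,0,4.2],[0,0,4.2]], xyz=[[0,0,-4],[0,0,-8],[3,-5,-8],[6.7,-10,-8],[6.7,-11.3,-8],[6.7,-11.3,-4],[6.7,-11.3,-2],[6.7,-11.3,-2]], jaw=[44,44,50,50,55,55,55,55])

```text
time_s: 15.25
eef_pos: [0.4008, 0.3604, 0.059]
eef_rot: [-0.001, 0.509, 0.861, -0.002]
wrist_force: [1.2, -0.1, 1.0]
opening: 0.547
grasp_force: 0.0
```

Run:
```python
from h import *
import pickle
c=ctrl.calibration('wrist');o=ctrl.get_obs();im=ctrl.camera('wrist')[:,:,::-1]
pickle.dump((c,o),open('w4.pkl','wb'));cv2.imwrite('w4.png',im);cv2.imwrite('pics/w4.png',cv2.resize(im,(800,600),interpolation=cv2.INTER_CUBIC))
print(o['eef_pos'],o['eef_rot'],o['opening'])
rep('nut',[.402,.361,.024],o)
```

```text
[0.40084996 0.36041991 0.0589649 ] [-0.00101591  0.50941022  0.86052094 -0.00197924] 0.5473240004207423
nut [0.402 0.361 0.024] tool cm [-0.    0.14  3.5 ]
```

View pics/w4.png

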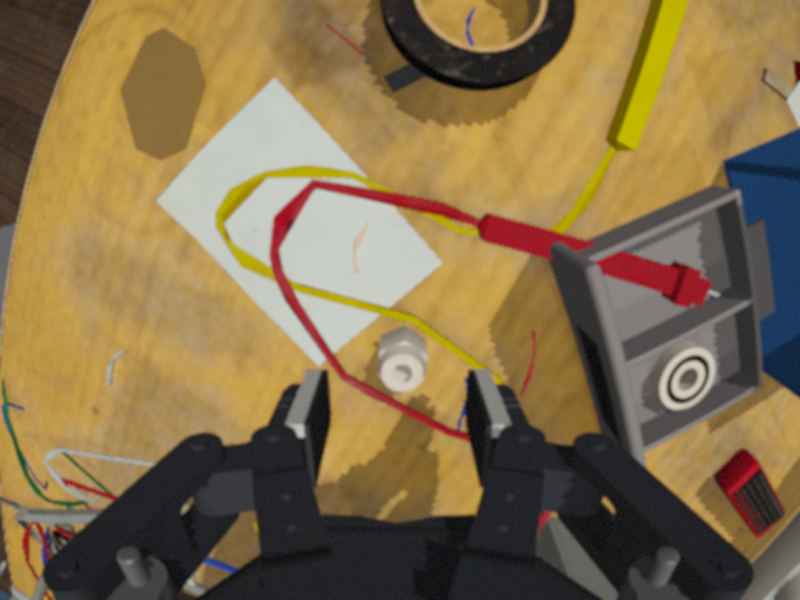

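The bearing lies in the right cell at (687,378). The nut's top is at (402,370), centred between the fingers with its flats facing the pads.

Request:
send_rows(dr=[[0,0,0],[0,0,0],[0,0,0],[0,0,0],[0,0,0],[0,0,0],[0,0,0],[0,0,0]], xyz=[[0,0.1,1.5],[0,0.1,3],[0,0.1,3.5],[0,0.1,3.7],[0,0.1,3.7],[0,0.1,3.7],[0,0.1,3.7],[0,0.1,3.7]], jaw=[55,55,55,55,30,10,10,10])

```text
time_s: 16.3
eef_pos: [0.4038, 0.3623, 0.0238]
eef_rot: [0.0, 0.509, 0.861, 0.001]
wrist_force: [-1.3, 0.6, 3.8]
opening: 0.201
grasp_force: 59.0
```

Run:
```python
from h import *
import pickle
c,o=pickle.load(open('w4.pkl','rb'));s=.64
rep('nut',plane('wrist',(402*s,370*s),.024,c),o)
o=ctrl.get_obs();print(o['eef_pos'],o['opening'],o['grasp_force'],o['wrist_force'])
rep('cell_a',[.4801,.4427,.008],o)
```

```text
nut [0.4017 0.3603 0.024 ] tool cm [-0.05  0.09  3.5 ]
[0.40376161 0.36227714 0.02382858] 0.20137409149920923 58.995600793277845 [-1.26545166  0.61692374  3.75174363]
cell_a [0.4801 0.4427 0.008 ] tool cm [ 3.38 10.56  1.6 ]
```

Request:
send_rows(dr=[[0,0,0],[0,0,0],[0,0,-1],[0,0,-2],[0,0,-3.2],[0,0,-4.2],[0,0,-4.2],[0,0,-4.2]], xyz=[[0,0,-4],[0,0,-9],[1,4,-9],[2.5,8,-9],[3.4,10.6,-9],[3.4,10.6,-9],[3.4,10.6,-8],[3.4,10.6,-7]], jaw=[10,10,10,10,10,10,10,10])

```text
time_s: 17.3
eef_pos: [0.4793, 0.4423, 0.092]
eef_rot: [-0.0, 0.31, 0.951, -0.0]
wrist_force: [-1.3, -0.5, -0.8]
opening: 0.201
grasp_force: 58.9
```

Run:
```python
from h import *
o=ctrl.get_obs();print(o['eef_pos'],o['eef_rot'],o['opening'],o['grasp_force'])
rep('cell_a',[.4805,.4428,.032],o)
```

```text
[0.47928373 0.44230944 0.09203732] [-4.15718978e-04  3.10469436e-01  9.50583145e-01 -4.90822752e-04] 0.20109711807379607 58.875958488788456
cell_a [0.4805 0.4428 0.032 ] tool cm [-0.07  0.12  6.  ]
```

Request:
send_rows(dr=[[0,0,0],[0,0,0],[0,0,0],[0,0,0],[0,0,0],[0,0,0],[0,0,0],[0,0,0]], xyz=[[0,0.1,2],[0,0.1,4],[0,0.1,5],[0,0.1,5.5],[0,0.1,5.7],[0,0.1,5.7],[0,0.1,5.7],[0,0.1,5.7]], jaw=[10,10,10,10,10,10,10,10])

```text
time_s: 18.3
eef_pos: [0.4808, 0.4438, 0.0368]
eef_rot: [0.0, 0.309, 0.951, 0.0]
wrist_force: [0.8, 0.9, -0.8]
opening: 0.2
grasp_force: 58.9
```

Next: lower 5 mm more, open, then rise.

Request:
send_rows(dr=[[0,0,0],[0,0,0],[0,0,0],[0,0,0],[0,0,0],[0,0,0],[0,0,0],[0,0,0]], xyz=[[0,0,0.3],[0,0,0.5],[0,0,0.5],[0,0,0.5],[0,0,0.5],[0,0,0.5],[0,0,0.5],[0,0,0.5]], jaw=[10,10,10,10,22,28,35,40])

```text
time_s: 19.3
eef_pos: [0.4803, 0.4434, 0.0309]
eef_rot: [-0.0, 0.309, 0.951, -0.0]
wrist_force: [-0.1, -0.4, -0.2]
opening: 0.398
grasp_force: 0.0
```

Request:
send_rows(dr=[[0,0,0],[0,0,0],[0,0,0],[0,0,0],[0,0,0],[0,0,0],[0,0,0],[0,0,0]], xyz=[[0,0,-1.5],[0,0,-4],[0,0,-8],[0,0,-11],[-1,-4,-11],[-2,-9,-11],[-2.5,-13,-11],[-2.5,-13,-11]], jaw=[40,40,40,40,20,0,0,0])

```text
time_s: 20.3
eef_pos: [0.423, 0.3221, 0.142]
eef_rot: [-0.0, 0.31, 0.951, -0.0]
wrist_force: [-0.0, -0.2, 0.8]
opening: 0.002
grasp_force: 0.0
```

Run:
```python
from h import *
import pickle
c=ctrl.calibration('wrist');o=ctrl.get_obs();im=ctrl.camera('wrist')[:,:,::-1]
pickle.dump((c,o),open('w5.pkl','wb'));cv2.imwrite('w5.png',im);cv2.imwrite('pics/w5.png',cv2.resize(im,(800,600),interpolation=cv2.INTER_CUBIC))
print(o['eef_pos'],o['eef_rot'],o['opening'])
rep('front',[.478,.392,.03],o)
```

```text
[0.42296615 0.32206475 0.14198374] [-1.60834734e-04  3.10238562e-01  9.50658685e-01 -2.72985947e-04] 0.0022073864841277028
front [0.478 0.392 0.03 ] tool cm [-0.32  8.9  11.19]
```

View pics/w5.png

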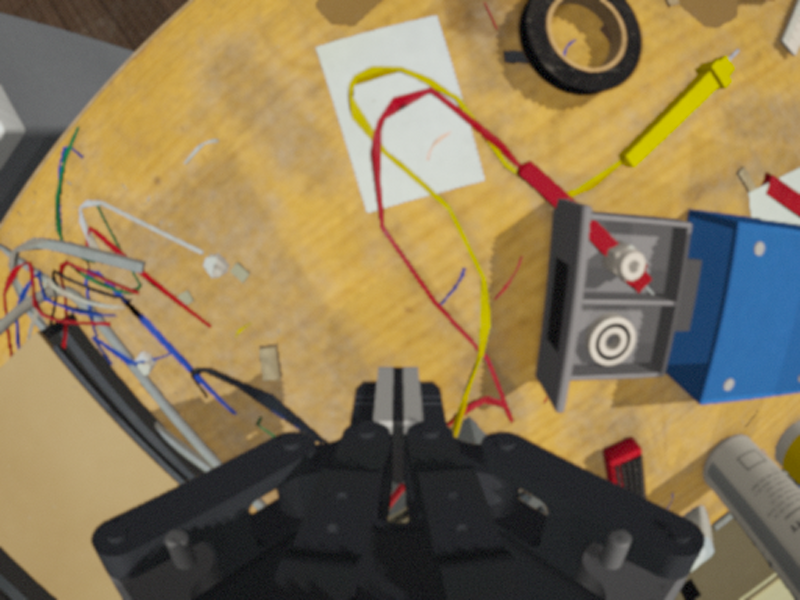

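Both parts sit in their cells: the nut upright at (632,264) in the left one, the bearing flat at (612,341) in the right. I'll come down in front of the panel and push gently.

Request:
send_rows(dr=[[0,0,0],[0,0,0],[0,0,0],[0,0,0],[0,0,0],[0,0,0],[0,0,0],[0,0,0]], xyz=[[0,2,4],[0,4.5,8],[0,5,10.6],[0,5.5,10.6],[0,6,10.6],[0,6.5,10.6],[0,7,10.6],[0,7.4,10.6]], jaw=[0,0,0,0,0,0,0,0])

```text
time_s: 21.35
eef_pos: [0.468, 0.3837, 0.036]
eef_rot: [0.0, 0.309, 0.951, -0.0]
wrist_force: [-0.9, -1.9, 1.2]
opening: 0.002
grasp_force: 1.3
```

Request:
send_rows(dr=[[0,0,0],[0,0,0],[0,0,0],[0,0,0],[0,0,0],[0,0,0],[0,0,0],[0,0,0]], xyz=[[0,0.3,0],[0,0.7,0],[0,1.2,0],[0,1.8,0],[0,2.4,0],[0,3,0],[0,3.6,0],[0,4.2,0]], jaw=[0,0,0,0,0,0,0,0])

```text
time_s: 22.35
eef_pos: [0.4927, 0.4175, 0.0351]
eef_rot: [-0.0, 0.309, 0.951, -0.0]
wrist_force: [-0.6, -5.7, 1.6]
opening: -0.002
grasp_force: 2.3
```

Request:
send_rows(dr=[[0,0,0],[0,0,0],[0,0,0],[0,0,0],[0,0,0],[0,0,0],[0,0,0],[0,0,0]], xyz=[[0,0.6,0],[0,1.2,0],[0,1.8,0],[0,2.4,0],[0,3,0],[0,3.5,0],[0,4,0],[0,4.4,0]], jaw=[0,0,0,0,0,0,0,0])

```text
time_s: 23.35
eef_pos: [0.5186, 0.4524, 0.035]
eef_rot: [-0.0, 0.31, 0.951, -0.001]
wrist_force: [-0.3, -7.3, 2.8]
opening: 0.002
grasp_force: 3.2
```

Request:
send_rows(dr=[[0,0,0],[0,0,0],[0,0,0],[0,0,0],[0,0,0],[0,0,0],[0,0,0],[0,0,0]], xyz=[[0,0.3,0],[0,0.6,0],[0,0.9,0],[0,1.1,0],[0,1.3,0],[0,1.4,0],[0,1.4,0],[0,1.4,0]], jaw=[0,0,0,0,0,0,0,0])

```text
time_s: 24.35
eef_pos: [0.5249, 0.4609, 0.0349]
eef_rot: [-0.002, 0.31, 0.951, -0.004]
wrist_force: [-9.1, -20.4, 12.4]
opening: -0.0
grasp_force: 10.8
```

It is at the stop again, at the same position with the force rising. I'll let go and back off.

Request:
send_rows(dr=[[0,0,0],[0,0,0],[0,0,0],[0,0,0],[0,0,0],[0,0,0],[0,0,0],[0,0,0]], xyz=[[0,-1,0],[0,-2.5,0],[0,-5,0],[0,-8,0],[0,-11,0],[0,-12.5,-5],[0,-12.5,-11],[0,-12.5,-16]], jaw=[0,0,0,0,0,0,0,0])

```text
time_s: 25.35
eef_pos: [0.4535, 0.3644, 0.198]
eef_rot: [0.001, 0.309, 0.951, 0.002]
wrist_force: [0.6, -0.3, -0.6]
opening: 0.003
grasp_force: 0.0
```

Request:
send_rows(dr=[[0,0,0],[0,0,0],[0,0,0],[0,0,0],[0,0,0],[0,0,0],[0,0,0],[0,0,0]], xyz=[[0,0,-2],[0,0,-5],[0,0,-5],[0,0,-5],[0,0,-5],[0,0,-5],[0,0,-5],[0,0,-5]], jaw=[0,0,0,0,0,0,0,0])

```text
time_s: 26.35
eef_pos: [0.453, 0.3634, 0.2451]
eef_rot: [-0.0, 0.309, 0.951, -0.0]
wrist_force: [0.4, -0.0, -0.1]
opening: -0.002
grasp_force: 0.0
```

Run:
```python
from h import *
import pickle
c=ctrl.calibration('wrist');o=ctrl.get_obs();im=ctrl.camera('wrist')[:,:,::-1]
cv2.imwrite('w6.png',im);print(o['eef_pos'])
T=np.array(c['world_from_camera']);K=c['camera_matrix']
def px(p):
    v=T[:3,:3].T@(np.array(p)-T[:3,3]);a=np.arctan2(np.hypot(v[0],v[1]),-v[2]);f=np.arctan2(-v[1],v[0])
    return int(K[0][2]+K[0][0]*a*np.cos(f)),int(K[1][2]+K[1][1]*a*np.sin(f))
u=np.array([.590,.807,0]);l=np.array([-.807,.59,0]);m=np.array([.537,.4725,0])
hsv=cv2.cvtColor(im,cv2.COLOR_BGR2HSV)
# profile along the slide, 4 mm steps from 110 mm out to 10 mm inside, at three offsets, at rim/panel height
for off in(-.025,.025):
    print('offset',off)
    print([(int(d*1000),*hsv[px(m+u*d+l*off+[0,0,.05])[::-1]].tolist()) for d in np.arange(-.11,.015,.006)])
# where nut/bearing would be visible if out
```

```text
[0.4530063  0.36336998 0.24508265]
offset -0.025
[(-110, 20, 163, 206), (-104, 21, 167, 206), (-97, 21, 156, 213), (-91, 21, 160, 209), (-85, 21, 162, 211), (-79, 21, 154, 217), (-73, 21, 153, 216), (-67, 20, 141, 205), (-61, 20, 152, 164), (-55, 19, 149, 149), (-49, 19, 146, 157), (-43, 19, 158, 155), (-37, 20, 163, 156), (-31, 18, 162, 131), (-25, 165, 9, 56), (-19, 30, 5, 53), (-13, 9, 13, 142), (-7, 15, 11, 95), (-1, 113, 47, 92), (4, 105, 176, 172), (10, 105, 169, 173)]
offset 0.025
[(-110, 21, 160, 212), (-104, 21, 158, 211), (-97, 21, 153, 212), (-91, 21, 163, 208), (-85, 21, 146, 208), (-79, 21, 143, 204), (-73, 20, 133, 201), (-67, 19, 133, 184), (-61, 178, 212, 119), (-55, 177, 207, 169), (-49, 178, 206, 168), (-43, 16, 131, 125), (-37, 18, 119, 133), (-31, 18, 114, 121), (-25, 60, 18, 28), (-19, 0, 7, 35), (-13, 15, 12, 130), (-7, 9, 17, 104), (-1, 165, 6, 84), (4, 105, 175, 173), (10, 105, 174, 174)]
```

The panel's bright top edge is about 13 mm out of the mouth, which is the latched place. It has stayed there 2 s after release, and the bench in front is clear. The robot touches nothing, so I'll hand in.

```bash
python3 -c "
from bench import ctrl
print(ctrl.hand_in())"
```

```text
the job is handed in; nothing more can be done
None
```

The job is handed in: the tray sprang out, took the nut (left cell) and the bearing (right cell), and is latched shut again about 13 mm out; both parts were last seen in their cells just before the push, as the shut tray hides them.

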